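# Find the live grease slide and give one full shot

### The arm

A 7-joint arm with a two-finger parallel gripper is mounted at the origin on the work surface. World frame = base frame: x ahead of the robot, y to its left, z up, the work surface at z = 0. Lengths are in m, angles in rad, forces in N, time in s.
With the tool pointing down it reaches from about 0.4 to 0.85 m from the base axis. Payload 4.4 kg.
Tool frame: the origin (TCP) lies on the centre line of the jaws, within the pads' length; the fingertips stand 22 mm ahead of it and the grasp point (between the pads) lies 3 mm ahead of it; z points along the fingers, y is the line along which they close (so a half turn about z gives the same grasp; the last joint's range is limited). The gripper opens to 94 mm and grips with 3 to 60 N. Pads are 16 mm wide; open, the fingers measure 119 mm over their backs; the gripper's body (75 mm by 177 mm) begins 78 mm behind the grasp point.
Start: joints at [-1.234, 0.628, 0.038, 1.517, -0.027, 0.996, -0.02], TCP at [0.255, 0.598, 0.227] pointing down, gripper open.
Joint ranges: [-3.06, 3.06], [-0.37, 2.12], [-1.25, 1.32], [0.18, 2.47], [-1.1, 4.24], [0.23, 1.98], [-2.94, 2.94]. Speed limits (rad/s): [2.57, 2.57, 3.14, 3.14, 3.14, 3.14, 3.14].

### API

Orientations are given as a unit quaternion [x, y, z, w].
In Python, from station import arm, imaging gives the robot as it stands. The module is installed in compiled form; this text tells all that it offers.
- The arm moves only by the shell command python3 -m pendant 'ROWS' [FORCE]. ROWS is JSON, a list that holds one entry, the list of rows, each a list of 7 numbers: the turn, a rotation vector about the tool's x, y, z in rad, then the shift along the tool's x, y, z in cm, then the opening, from 0 (shut) to 1 (fully open). A call has 1 to 12 rows; each row is the pose to reach, as a shift and turn from the pose commanded when the call began, along the tool's axes at that moment; what a row does not reach only later rows make up. A row lasts 1/8 s, in which the tool goes at most 62.5 mm and 10.7 degrees, less where a joint would pass 70% of its speed; a pose out of reach is approached as far as the arm can. A call with a gripper value outside its range is refused whole. The fingers move at their own pace and stop on an object; FORCE is the grip in N (left out, the last holds). Time passes only in rows, so rows that repeat a pose let the fingers close. It gives the time, the measured TCP pose, the force, the opening and the grip force at its end, in the units of the state.
- arm.read_state(): the state, without advancing time (a new reading comes with each control period).
- imaging.get_image(name): name is "scene" or "top" or "wrist"; returns a dict with "frame" (400x640x3 uint8, blue, green, red), "fx", "fy", "cx", "cy" (pixels), "k1" (the pictures are not rectified: a ray, as slopes to the right and down, at radius r is drawn at 1 + k1 r^2 times it, then the intrinsics apply), "pose" (4x4, takes a point from camera to world coordinates); the wrist camera has in their place "tool_from_camera" (4x4, takes a point from camera to tool coordinates, whose origin is the TCP and whose axes are the flange's). Camera axes: x right, y down, z forward; pixel columns grow to the right and rows downward; lengths in m; the calibration is good to about 2 mm. A picture is of the moment at which its call begins: read the wrist's pose just before it. There is no depth.
- arm.job_done(): hands the job in; it is judged then, once.
The state is a dict: "t": time; "joints": joint angles; "joint_velocities": joint speeds; "joint_torque": joint torques, N m; "tool_pos": TCP position; "ee_rot": TCP orientation; "wrist_force": force on the tool from outside, world axes, zero at the start; "torque": the same for the moment, N m; "finger_gap": finger opening in m; "grasp_force": force on a finger pad.
Only numpy, scipy, OpenCV 4.12 (cv2) and the standard library are available. Lean on these libraries where they do the work, as an engineer would, in place of code of your own. Each camera call takes 0.05 s, during which the arm holds its last target. There are 200 camera calls.

### The job

Only one of the three spring-return slides on the grease divider still has its full stroke; the other two are blocked inside and stop short, which can only be felt. Find it by pushing the slides gently, never forcing one that has stopped, push the good one right to its end and keep it pressed there a moment, then let go at the end so that it snaps back by its own spring, rather than riding it back. Leave all three slides fully home, and leave the loose parts lying around where they are.

Things in the scene. Friction and masses are not known exactly. Their poses are not given: they have to be found in the camera images.
- divider: Grease divider fixed to the bench: a low grey box 154 (x) x 214 (y) x 49 mm high, three like steel push slides in a row at its front. Origin: centre of its underside, on the bench. x points from its front to its back, the way the slides are pushed; y to its left as the robot sees it. An outlet pipe leaves its right side at x -40 mm, reaching y -174 mm, 66 mm high.
- plate_left (a point): Point on the front (push) face of the left slide's upright thumb plate (30 mm wide, 10 mm thick, from 12 to 74 mm above the bench, on a 12 mm rod), mid-width, 55 mm above the bench. Moves with the slide; when home it is at x -135, y +65 mm of the divider. Its x is the pushing direction. The bench is clear for 60 mm in front of it.
- plate_mid (a point): Point on the front (push) face of the middle slide's upright thumb plate (30 mm wide, 10 mm thick, from 12 to 74 mm above the bench, on a 12 mm rod), mid-width, 55 mm above the bench. Moves with the slide; when home it is at x -135, y 0 mm of the divider. Its x is the pushing direction. The bench is clear for 60 mm in front of it.
- plate_right (a point): Point on the front (push) face of the right slide's upright thumb plate (30 mm wide, 10 mm thick, from 12 to 74 mm above the bench, on a 12 mm rod), mid-width, 55 mm above the bench. Moves with the slide; when home it is at x -135, y -65 mm of the divider. Its x is the pushing direction. The bench is clear for 60 mm in front of it.
- slide_left (a joint): Left slide's travel in m: 0 home, 0.045 at the end of a full stroke. Spring 2.5 N at home to 6.6 N at the end, damper 12 N per m/s; let go, it is home in 0.2 s. Which slide has the full 45 mm differs each time; the other two meet a hidden solid block after about 12 and 24 mm. All stops are hard; over 40 N on a slide is forcing it.
- slide_mid (a joint): Middle slide's travel in m: 0 home, 0.045 at the end of a full stroke. Spring 2.5 N at home to 6.6 N at the end, damper 12 N per m/s; let go, it is home in 0.2 s. Which slide has the full 45 mm differs each time; the other two meet a hidden solid block after about 12 and 24 mm. All stops are hard; over 40 N on a slide is forcing it.
- slide_right (a joint): Right slide's travel in m: 0 home, 0.045 at the end of a full stroke. Spring 2.5 N at home to 6.6 N at the end, damper 12 N per m/s; let go, it is home in 0.2 s. Which slide has the full 45 mm differs each time; the other two meet a hidden solid block after about 12 and 24 mm. All stops are hard; over 40 N on a slide is forcing it.
- cap_mid (a point): Centre of a loose steel labyrinth cap, a dish 58 mm across and 20 mm high, standing on the bench under the outlet pipe. Bystander.
- drift_mid (a point): Middle of a loose copper drift punch, 18 mm thick and 150 mm long, lying on the bench in front of the slides, near the line of the robot's approach. Bystander; it lies about 75 to 95 mm in front of the push faces.
- race_a_mid (a point): Centre of a loose chrome bearing race, a ring 72 mm across and 18 mm high, left of the divider. Bystander.
- race_b_mid (a point): Centre of a second such race, out to the right on the bench. Bystander.
- seal_mid (a point): Centre of a loose green plastic end seal, a flat ring 80 mm across and 9 mm thick, out to the left. Bystander.
- wrench_grip (a point): Grip of a loose steel wrench 180 mm long lying flat out to the right. Bystander.

How it is judged:
By the outcome, as a careful person would: the job done as asked, in the order asked, and still so for the second after the job is handed in, with the robot touching nothing.
It also fails if it takes over 48 s, if anything falls off the work surface, if the arm or the gripper's body presses on something with over 40 N, if the wrist force passes 120 N, or if a joint passes its speed limit or range.

## Working session

There is one attempt and no reset: what is moved stays moved. The work goes in short steps, Python scripts to look and compute and a shell command to move; the robot and the scene stay as the last step left them, time stands still between calls to the robot, and variables do not carry over. Pictures are saved under pics/ and viewed, at most 10 in all, crops included, and the job is handed in when it is done.

```bash
mkdir -p pics; python3 - <<'E'
from station import arm, imaging
import cv2,numpy as np
s=arm.read_state();print({k:np.round(v,3).tolist() for k,v in s.items()})
for n in("scene","top"):
    d=imaging.get_image(n);cv2.imwrite(f"pics/{n}0.png",d["frame"]);print(n,d["fx"],d["fy"],d["cx"],d["cy"],d["k1"],np.round(d["pose"],3).tolist())
E
```

```text
{'t': 0.0, 'joints': [-1.234, 0.629, 0.038, 1.518, -0.027, 0.996, -0.02], 'joint_velocities': [0.002, 0.0, 0.001, 0.002, -0.001, 0.001, 0.001], 'joint_torque': [0.0, -54.972, 1.143, -18.664, -0.052, 0.024, 0.0], 'tool_pos': [0.255, 0.597, 0.227], 'ee_rot': [0.2, 0.98, -0.001, -0.0], 'wrist_force': [0.08, 0.034, -0.953], 'torque': [-0.02, 0.012, -0.033], 'grasp_force': 0.0, 'finger_gap': 0.094}
scene 439.33110313810704 439.33110313810704 317.486899863903 201.4376348588648 0.04088844797642227 [[0.236, 0.634, -0.737, 1.543], [0.972, -0.155, 0.177, -0.296], [-0.002, -0.758, -0.653, 0.917], [0.0, 0.0, 0.0, 1.0]]
top 437.54077940341347 437.54077940341347 321.0835494924685 199.46257456002405 0.015153693357632371 [[0.009, -0.985, 0.173, 0.32], [-1.0, -0.008, 0.009, -0.047], [-0.007, -0.173, -0.985, 1.582], [0.0, 0.0, 0.0, 1.0]]
```

View pics/top0.png

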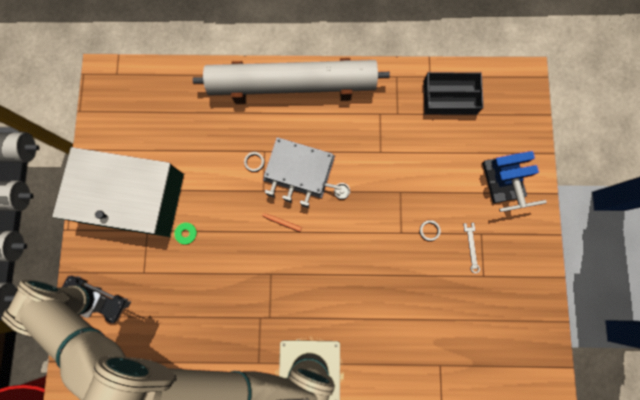

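View pics/scene0.png

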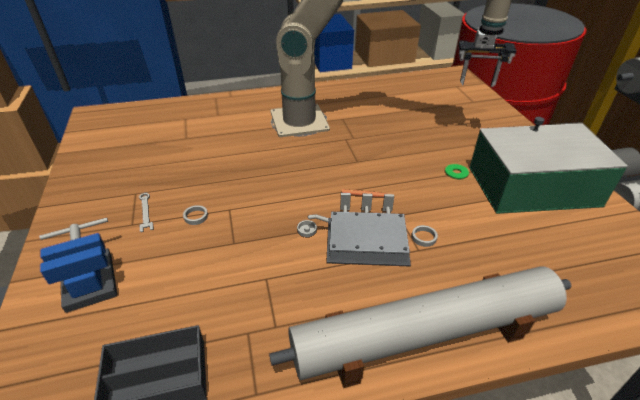

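The top view shows the divider at about (299,166), the thumb plates near (270,195), (287,200) and (304,205), the drift at (282,222), the cap at (342,191), and the races at (254,161) and (430,230). The scene view agrees. I'll zoom in to mark corners.

```bash
python3 - <<'E'
import cv2
a=cv2.imread("pics/top0.png")[130:240,235:360];b=cv2.imread("pics/scene0.png")[180:270,290:440]
cv2.imwrite("pics/topc.png",cv2.resize(a,None,fx=5,fy=5,interpolation=cv2.INTER_CUBIC))
E
```

```text
(no output)
```

View pics/topc.png

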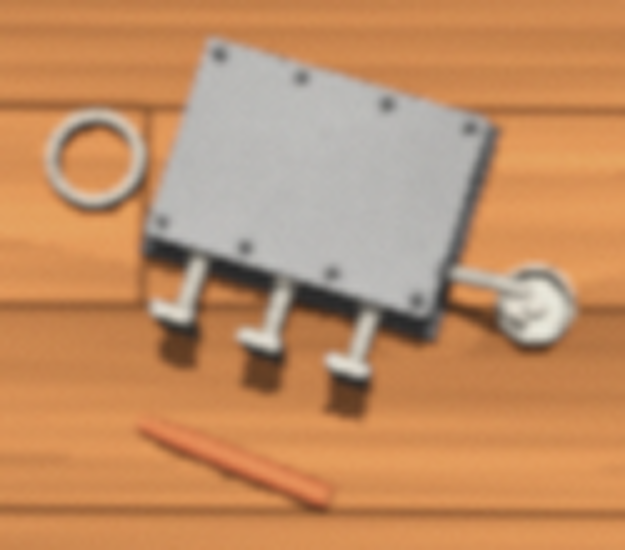

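The crop shows the lid corners at about (210,40), (497,128), (433,318) and (147,235), and the plate top fronts at about (171,318), (258,346) and (347,373). The drift runs from (140,425) to (328,500).

```bash
cat > h.py <<'E'
import numpy as np
from station import imaging
from scipy.optimize import brentq
def ray(d,u,v,z,pose=None):
    x=(u-d["cx"])/d["fx"];y=(v-d["cy"])/d["fy"];rd=np.hypot(x,y)
    r=brentq(lambda r:r*(1+d["k1"]*r*r)-rd,0,2);k=r/rd if rd else 1
    P=d["pose"] if pose is None else pose
    w=P[:3,:3]@[x*k,y*k,1];o=P[:3,3];return o+w*(z-o[2])/w[2]
E
python3 - <<'E'
from h import *
d=imaging.get_image("top")
f=lambda c,z:ray(d,235+(c[0]+.5)/5-.5,130+(c[1]+.5)/5-.5,z)[:2]
TL,TR,BR,BL=[f(c,.049) for c in((210,40),(497,128),(433,318),(147,235))]
print("sizes",[np.linalg.norm(a-b) for a,b in((TL,TR),(BL,BR),(TL,BL),(TR,BR))])
C=(TL+TR+BR+BL)/4;v=(TL-TR)+(BL-BR);yaw=np.arctan2(-v[0],v[1])
v=TL-BL+TR-BR;yaw2=np.arctan2(v[1],v[0]);print("C",C,yaw,yaw2)
P=[f(c,.074) for c in((171,318),(258,346),(347,373))];print("plates",P)
R=np.array([[np.cos(yaw),-np.sin(yaw)],[np.sin(yaw),np.cos(yaw)]])
for y in(.065,0,-.065):print(C+R@[-.135,y])
for c,z in(((140,425),.009),((328,500),.009),((535,307),.02),((95,158),.018)):print(f(c,z),R.T@(f(c,z)-C))
E
```

```text
sizes [np.float64(0.2194593923304825), np.float64(0.2143423745807862), np.float64(0.15185492424814126), np.float64(0.14740243283598672)]
C [0.71255442 0.04762704] -0.2897603000646759 -0.29325398375841744
plates [array([0.60522128, 0.1499448 ]), array([0.58574082, 0.08838853]), array([0.5670743 , 0.02574011])]
[0.60175421 0.14848989]
[0.58318225 0.08619958]
[0.56461029 0.02390927]
[0.53827334 0.17861242] [-0.20444119  0.07572888]
[0.48477372 0.04112474] [-0.21642722 -0.07131331]
[ 0.62561621 -0.1075929 ] [-0.03896414 -0.17358939]
[0.73545679 0.21690837] [-0.02641987  0.16876811]
```

```bash
python3 -m pendant '[[[0,0,-0.11,-12,-7,0,0],[0,0,-0.11,-24,-14,0,0],[0,0,-0.11,-36,-21,0,0],[0,0,-0.11,-46.9,-27.9,0,0],[0,0,-0.11,-46.9,-27.9,0,0],[0,0,-0.11,-46.9,-27.9,0,0],[0,0,-0.11,-46.9,-27.9,0,0],[0,0,-0.11,-46.9,-27.9,0,0],[0,0,-0.11,-46.9,-27.9,0,0],[0,0,-0.11,-46.9,-27.9,0,0],[0,0,-0.11,-46.9,-27.9,0,0],[0,0,-0.11,-46.9,-27.9,0,0]]]' 10
cat > rel.py <<'E'
# where the tool is relative to each plate, in divider axes and tool axes (mm)
from h import *
from station import arm
from scipy.spatial.transform import Rotation as Ro
s=arm.read_state();p=np.array(s["tool_pos"]);R=Ro.from_quat(s["ee_rot"]).as_matrix()
C=np.array([.7135,.0487]);yaw=-.2915;D=np.array([[np.cos(yaw),-np.sin(yaw)],[np.sin(yaw),np.cos(yaw)]])
q=D.T@(p[:2]-C);f=D.T@np.array(s["wrist_force"])[:2]
print("t %.2f z %.1f"%(s["t"],p[2]*1e3),"div xy mm",np.round(q*1e3,1),"force div",np.round(f,2),"fz %.2f"%s["wrist_force"][2])
print("tool x yaw %.4f want %.4f tilt"%(np.arctan2(-R[1,0],-R[0,0]),yaw),np.round(R[2],4),"gap",s["finger_gap"])
E
python3 rel.py
```

```text
t: 1.65
tool_pos: [0.5759, 0.1595, 0.2274]
ee_rot: [0.144, 0.99, 0.0, -0.0]
wrist_force: [-0.1, 0.3, -0.0]
finger_gap: 0.0005
grasp_force: 0.0
t 1.65 z 227.4 div xy mm [-163.7   66.6] force div [-0.21  0.21] fz -0.03
tool x yaw -0.2898 want -0.2915 tilt [ 1.e-03  6.e-04 -1.e+00] gap 0.0005365193145092084
```

```bash
python3 -m pendant '[[[0,0,0,0,-0.15,6,0],[0,0,0,0,-0.15,12,0],[0,0,0,0,-0.15,15.7,0],[0,0,0,0,-0.15,15.7,0],[0,0,0,-0.8,-0.15,15.7,0],[0,0,0,-1.2,-0.15,15.7,0],[0,0,0,-1.5,-0.15,15.7,0],[0,0,0,-1.5,-0.15,15.7,0],[0,0,0,-1.5,-0.15,15.7,0]]]'; python3 rel.py
for i in 1; do python3 -m pendant '[[[0,0,0,-0.2,0,0,0],[0,0,0,-0.2,0,0,0]]]' >/dev/null; python3 rel.py|head -1; python3 -m pendant '[[[0,0,0,-0.2,0,0,0],[0,0,0,-0.2,0,0,0]]]'>/dev/null; python3 rel.py|head -1; python3 -m pendant '[[[0,0,0,-0.2,0,0,0],[0,0,0,-0.2,0,0,0]]]'>/dev/null; python3 rel.py|head -1; python3 -m pendant '[[[0,0,0,-0.2,0,0,0],[0,0,0,-0.2,0,0,0]]]'>/dev/null; python3 rel.py|head -1;done
python3 - <<'E'
from h import *
import cv2
cv2.imwrite("pics/scene1.png",cv2.resize(imaging.get_image("scene")["frame"][130:270,270:470],None,fx=4,fy=4,interpolation=cv2.INTER_CUBIC))
E
```

```text
t: 2.78
tool_pos: [0.5907, 0.1517, 0.0707]
ee_rot: [0.146, 0.989, 0.0, 0.0]
wrist_force: [0.2, -0.1, -0.6]
finger_gap: 0.0005
grasp_force: 0.0
t 2.77 z 70.7 div xy mm [-147.2   63.4] force div [ 0.25 -0.  ] fz -0.58
tool x yaw -0.2929 want -0.2915 tilt [-1.e-04  2.e-04 -1.e+00] gap 0.00046730514253296465
t 3.02 z 70.4 div xy mm [-145.    63.4] force div [ 0.73 -0.33] fz -0.16
t 3.27 z 70.4 div xy mm [-143.    63.3] force div [-0.09 -0.38] fz -0.29
t 3.52 z 70.4 div xy mm [-141.    63.4] force div [-0.04 -0.19] fz 0.40
t 3.77 z 70.3 div xy mm [-140.    63.4] force div [-2.83  1.23] fz 1.78
```

View pics/scene1.png

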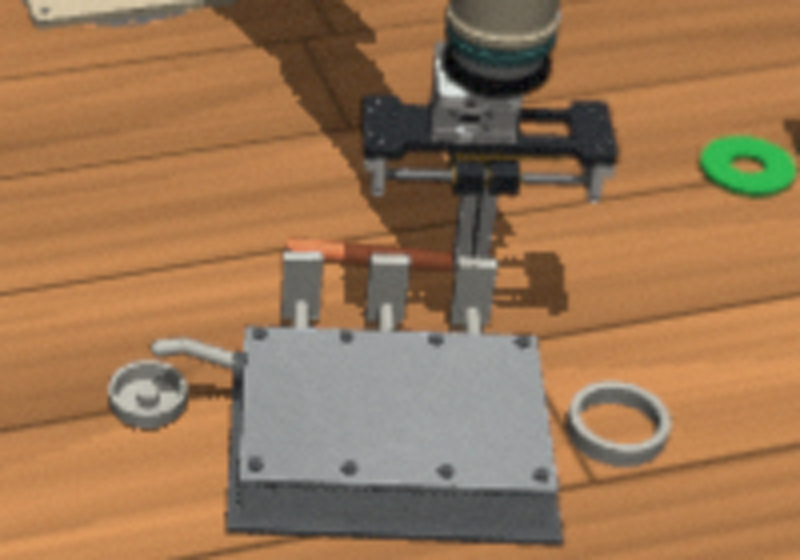

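The closed fingers are centred on the left plate at crop (475,260) and in contact, with about 2.8 N at x −140. The other parts haven't moved. Next I push gently on past the 12 mm point.

```bash
python3 -m pendant '[[[0,0,0,-0.4,0,0,0],[0,0,0,-0.8,0,0,0],[0,0,0,-0.8,0,0,0]]]' >/dev/null; python3 rel.py|head -1; python3 -m pendant '[[[0,0,0,-0.2,0,0,0],[0,0,0,-0.2,0,0,0]]]'>/dev/null; python3 rel.py|head -1; python3 -m pendant '[[[0,0,0,-0.2,0,0,0],[0,0,0,-0.2,0,0,0]]]'>/dev/null; python3 rel.py|head -1; python3 -m pendant '[[[0,0,0,-0.15,0,0,0],[0,0,0,-0.15,0,0,0]]]'>/dev/null; python3 rel.py|head -1
```

```text
t 4.20 z 70.3 div xy mm [-130.9   63.5] force div [-3.36 -0.01] fz 1.51
t 4.45 z 70.3 div xy mm [-129.2   63.5] force div [-3.14  0.43] fz 0.46
t 4.70 z 70.3 div xy mm [-127.1   63.4] force div [-3.76  1.08] fz -0.50
t 4.95 z 70.3 div xy mm [-125.7   63.5] force div [-4.19  1.39] fz -0.97
```

```bash
python3 -m pendant '[[[0,0,0,-0.3,0,0,0],[0,0,0,-0.6,0,0,0],[0,0,0,-0.6,0,0,0]]]' >/dev/null; python3 rel.py|head -1; python3 -m pendant '[[[0,0,0,-0.2,0,0,0],[0,0,0,-0.2,0,0,0]]]'>/dev/null; python3 rel.py|head -1; python3 -m pendant '[[[0,0,0,-0.2,0,0,0],[0,0,0,-0.2,0,0,0]]]'>/dev/null; python3 rel.py|head -1; python3 -m pendant '[[[0,0,0,-0.15,0,0,0],[0,0,0,-0.15,0,0,0]]]'>/dev/null; python3 rel.py|head -1
```

```text
t 5.33 z 70.3 div xy mm [-119.4   63.4] force div [-3.87  0.67] fz -0.89
t 5.58 z 70.3 div xy mm [-117.7   63.4] force div [-3.15  1.71] fz -0.68
t 5.83 z 70.4 div xy mm [-116.8   63.5] force div [-6.39  0.87] fz 0.59
t 6.08 z 70.4 div xy mm [-116.7   63.5] force div [-9.35 -0.05] fz 2.75
```

The left slide is blocked at about 23.5 mm, so I back off and go to the middle one.

```bash
python3 -m pendant '[[[0,0,0,1.5,0,0,0],[0,0,0,3.2,0,0,0],[0,0,0,3.9,0,0,0],[0,0,0,3.9,0,0,0],[0,0,0,3.9,-3,0,0],[0,0,0,3.9,-6.4,0,0],[0,0,0,3.9,-6.4,0,0],[0,0,0,3.3,-6.4,0,0],[0,0,0,2.8,-6.4,0,0],[0,0,0,2.5,-6.4,0,0],[0,0,0,2.5,-6.4,0,0]]]'>/dev/null; python3 rel.py; python3 -m pendant '[[[0,0,0,-0.4,0,0,0],[0,0,0,-0.8,0,0,0],[0,0,0,-0.8,0,0,0]]]' >/dev/null; python3 rel.py|head -1; python3 -m pendant '[[[0,0,0,-0.2,0,0,0],[0,0,0,-0.2,0,0,0]]]'>/dev/null; python3 rel.py|head -1; python3 -m pendant '[[[0,0,0,-0.2,0,0,0],[0,0,0,-0.2,0,0,0]]]'>/dev/null; python3 rel.py|head -1; python3 -m pendant '[[[0,0,0,-0.15,0,0,0],[0,0,0,-0.15,0,0,0]]]'>/dev/null; python3 rel.py|head -1
```

```text
t 7.45 z 70.3 div xy mm [-139.9    0.5] force div [-2.58  1.28] fz -0.06
tool x yaw -0.2916 want -0.2915 tilt [ 1.1e-03  6.0e-04 -1.0e+00] gap 0.0003389909811631047
t 7.83 z 70.3 div xy mm [-131.2   -0.5] force div [-3.98  2.41] fz -0.46
t 8.07 z 70.3 div xy mm [-129.3   -0.7] force div [-3.56  2.  ] fz -0.80
t 8.32 z 70.3 div xy mm [-128.7   -0.8] force div [-6.54  1.92] fz 2.27
t 8.57 z 70.4 div xy mm [-128.6   -0.7] force div [-9.68  1.52] fz 4.90
```

The middle slide stops at about 12 mm, so the right one should have the full stroke.

```bash
python3 -m pendant '[[[0,0,0,1.5,0,0,0],[0,0,0,2.6,0,0,0],[0,0,0,2.6,0,0,0],[0,0,0,2.6,-3,0,0],[0,0,0,2.6,-6.4,0,0],[0,0,0,2.6,-6.4,0,0],[0,0,0,2.0,-6.4,0,0],[0,0,0,1.5,-6.4,0,0],[0,0,0,1.2,-6.4,0,0],[0,0,0,1.2,-6.4,0,0]]]'>/dev/null; python3 rel.py; python3 -m pendant '[[[0,0,0,-0.4,0,0,0],[0,0,0,-0.8,0,0,0],[0,0,0,-0.8,0,0,0]]]' >/dev/null; python3 rel.py|head -1; python3 -m pendant '[[[0,0,0,-0.2,0,0,0],[0,0,0,-0.2,0,0,0]]]'>/dev/null; python3 rel.py|head -1; python3 -m pendant '[[[0,0,0,-0.2,0,0,0],[0,0,0,-0.2,0,0,0]]]'>/dev/null; python3 rel.py|head -1; python3 -m pendant '[[[0,0,0,-0.15,0,0,0],[0,0,0,-0.15,0,0,0]]]'>/dev/null; python3 rel.py|head -1
```

```text
t 9.82 z 70.2 div xy mm [-138.4  -63.5] force div [-2.59  1.2 ] fz 0.27
tool x yaw -0.2915 want -0.2915 tilt [ 1.1e-03  6.0e-04 -1.0e+00] gap 0.00042976017777797393
t 10.20 z 70.3 div xy mm [-129.8  -64.5] force div [-3.24  2.16] fz -0.42
t 10.45 z 70.3 div xy mm [-127.9  -64.8] force div [-2.32  2.54] fz -0.87
t 10.70 z 70.3 div xy mm [-125.8  -64.8] force div [-3.65  2.48] fz -1.87
t 10.95 z 70.4 div xy mm [-124.3  -64.8] force div [-3.62  2.49] fz -1.81
```

```bash
python3 -m pendant '[[[0,0,0,-0.2,0,0,0],[0,0,0,-0.4,0,0,0],[0,0,0,-0.6,0,0,0],[0,0,0,-0.8,0,0,0],[0,0,0,-1.0,0,0,0],[0,0,0,-1.0,0,0,0]]]' >/dev/null; python3 rel.py|head -1; python3 -m pendant '[[[0,0,0,-0.3,0,0,0],[0,0,0,-0.3,0,0,0]]]'>/dev/null; python3 rel.py|head -1
```

```text
t 11.70 z 70.4 div xy mm [-114.3  -64.8] force div [-4.17  0.87] fz -1.24
t 11.95 z 70.4 div xy mm [-111.4  -64.7] force div [-4.48  1.06] fz -2.28
```

```bash
python3 -m pendant '[[[0,0,0,-0.3,0,0,0],[0,0,0,-0.6,0,0,0],[0,0,0,-0.9,0,0,0],[0,0,0,-1.2,0,0,0],[0,0,0,-1.2,0,0,0]]]' >/dev/null; python3 rel.py|head -1; python3 -m pendant '[[[0,0,0,-0.2,0,0,0],[0,0,0,-0.2,0,0,0]]]'>/dev/null; python3 rel.py|head -1; python3 -m pendant '[[[0,0,0,-0.2,0,0,0],[0,0,0,-0.2,0,0,0]]]'>/dev/null; python3 rel.py|head -1;  python3 -m pendant '[[[0,0,0,-0.2,0,0,0],[0,0,0,-0.2,0,0,0]]]'>/dev/null; python3 rel.py|head -1
```

```text
t 12.57 z 70.4 div xy mm [-99.9 -64.7] force div [-6.3   2.16] fz 0.49
t 12.82 z 70.4 div xy mm [-98.1 -64.7] force div [-6.98  0.88] fz 0.65
t 13.07 z 70.4 div xy mm [-96.2 -64.7] force div [-6.41  2.19] fz 0.72
t 13.32 z 70.4 div xy mm [-95.4 -64.7] force div [-8.29  2.11] fz 3.30
```

The slide is at its end, 45 mm. I press slightly more, hold about 1.2 s, then lift quickly straight up so the spring takes it home.

```bash
python3 -m pendant '[[[0,0,0,-0.1,0,0,0],[0,0,0,-0.1,0,0,0],[0,0,0,-0.1,0,0,0],[0,0,0,-0.1,0,0,0],[0,0,0,-0.1,0,0,0],[0,0,0,-0.1,0,0,0],[0,0,0,-0.1,0,0,0],[0,0,0,-0.1,0,0,0],[0,0,0,-0.1,0,0,0],[0,0,0,-0.1,0,0,0]]]'>/dev/null; python3 rel.py|head -1
python3 -m pendant '[[[0,0,0,0,0,-6.2,0],[0,0,0,0,0,-12,0],[0,0,0,0,0,-15,0],[0,0,0,0,0,-15,0],[0,0,0,0,0,-15,0]]]'; python3 rel.py|head -1
python3 - <<'E'
from h import *
import cv2
cv2.imwrite("pics/scene2.png",cv2.resize(imaging.get_image("scene")["frame"][130:270,270:470],None,fx=4,fy=4,interpolation=cv2.INTER_CUBIC))
E
```

```text
t 14.57 z 70.4 div xy mm [-95.4 -64.7] force div [-9.62  1.68] fz 5.30
t: 15.2
tool_pos: [0.6071, 0.0122, 0.2202]
ee_rot: [0.146, 0.989, -0.0, 0.001]
wrist_force: [0.1, -0.3, -0.4]
finger_gap: 0.0003
grasp_force: 0.0
t 15.20 z 220.2 div xy mm [-91.4 -65.5] force div [ 0.21 -0.29] fz -0.37
```

View pics/scene2.png

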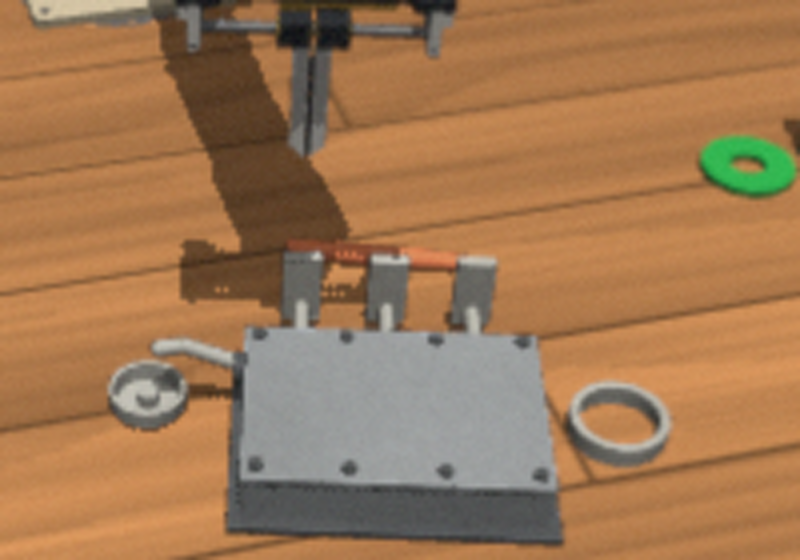

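All three plates are home at crop (303,255), (388,258) and (475,262). The cap, race, drift and seal are where they were, and the gripper is clear above.

```bash
python3 -c "
from station import arm
print(arm.job_done())"
```

```text
the job is handed in; nothing more can be done
None
```

The right slide has the full stroke: I pushed it to its 45 mm end, held it about 1.2 s and lifted clear so it sprang back. The left stopped at about 24 mm and the middle at about 12 mm. All three slides are home, the parts near the divider look unmoved, and the job is handed in.

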